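Load a rivet cartridge and work the feed lever

TASK

Slide the yellow rivet cartridge into the feeder's channel, foot under the two lips, until it is fully home and the orange spring catch has clicked shut behind it. Then swing the red-handled feed lever all the way to its stop and let go, so that it springs back to rest. Leave the cartridge latched in the feeder, and do not disturb the paste tin or the brush.

Things in the scene. Friction and masses are not known exactly. Their poses are not given: they have to be found in the camera images.
- feeder: Blue and grey rivet feeder fixed to the bench. Origin: on the bench top at the channel's closed end, on its centre line; z up; the cartridge slides in along the feeder's +y. Feeder frame, mm: channel floor z=8, from y=-215 to the end stop at y=0. Blue head y=1 to 85, x=-40 to 40, z up to 74, carrying the lever on top. Catch housing x=-72 to -30, y=-122 to -87, below z=23.
- channel_mouth (a point): Point on the channel floor where the straight part begins: feeder x=0, y=-122, z=8 mm. From here to the end stop the side guides stand 60 mm apart (2 mm play each side of the foot), up to z=20; outward they flare to about 94 at y=-166, beyond which the floor is open: room to set the cartridge down (centre near y=-195) and then slide it straight in.
- lip_start (a point): Point on the channel floor where the two steel lips begin: feeder x=0, y=-86, z=8 mm. From here to y=0 they reach over the cartridge's foot: underside z=20 (2 mm above the foot), top z=24, gap between them 50 mm. The cartridge cannot be dropped in from above; set it down on the open floor before the lips and slide it in.
- cartridge_centre (a point): Centre (40 mm above the underside) of the loose yellow cartridge, about 300 g, standing: z up, long axis y. 90 long (y), 80 high, body 40 wide (x): grip it across x, fingertips 18 mm or more above the underside to clear the lips. Foot 56 wide, 90 long, 8 high. Same both ways round. On the channel floor its centre is at feeder z=48; home, at feeder x=0, y=-45 (latched: -49 to -45).
- catch (a joint): Orange spring catch at feeder -x side of the channel, slides sideways, m: 0 = shut (nose 10 mm into the channel), 0.014 = fully aside. Ramp faces the entering cartridge (feeder y=-113 to -99 mm), flat back at y=-94. The foot pushes it aside (5 to 10 N along y); it snaps back behind the foot once the cartridge is within 4 mm of the end stop.
- feed_lever (a joint): Sprung feed lever on top of the feeder's head, in rad: 0 = rest, 1.2 = stop. It turns clockwise seen from above about an upright axis at point lever_pivot. At rest it points along the feeder's -x; at the stop it points mostly along the feeder's +y. The spring pulls it back to 0 at once when released; moving the handle takes about 2 N at rest and 5 N at the stop.
- lever_knob (a point): Middle of the lever's upright red handle, 17 mm thick, 52 high (point at 118 mm above the bench, handle from 91 to 143), 100 mm from the lever's axis. It can be pushed from the side with shut fingers or gripped from above.
- lever_pivot (a point): Point on the lever's upright turning axis, at feeder x=0, y=45, 80 mm above the bench.
- paste_tin_centre (a point): Bystander: round grey tin with a red lid, 69 across, 50 high; its centre.
- brush_centre (a point): Bystander: flat wooden brush, 216 long, 36 wide, 14 thick, lying; its centre.
Things that resemble listed ones, but are neither listed nor needed, are in the scene too. Leave any purple or turquoise look-alike of the part that bears cartridge_centre alone.

How it is judged:
By the outcome, as a careful person would: the job done as asked, in the order asked, and still so for the second after the job is handed in, with the robot touching nothing.
It also fails if it takes over 61 s, if anything falls off the work surface, if the arm or the gripper's body presses on something with over 40 N, if the wrist force passes 120 N, or if a joint passes its speed limit or range.

ROBOT

A 7-joint arm with a two-finger parallel gripper is mounted at the origin on a cart in front of the work surface, level with it; the furniture and walls round the work are solid. World frame = base frame: x ahead of the robot, y to its left, z up, the work surface at z = 0. Lengths are in mm, angles in rad, forces in N, time in s.
With the tool pointing down it reaches from about 425 to 875 mm from the base axis. Payload 4.7 kg.
Tool frame: the origin (TCP) lies midway between the tips of the shut fingers; the grasp point (between the pads) lies grip_point_offset behind it (grip_point_offset is the distance from the TCP to the grasp point, in mm); z points along the fingers, y is the line along which they close (so a half turn about z gives the same grasp; the last joint's range is limited). The gripper opens to 85 mm and grips with 20 to 120 N. Pads are 22 mm wide; open, the fingers measure 114 mm over their backs; the gripper's body (76 mm by 85 mm) begins 54 mm behind the grasp point. The pads swing forward as they close: fully open they stand 13 mm farther back than shut.
Start: joints at [1.316, 0.321, -0.07, 1.45, 0.023, 1.371, -0.057], TCP at [172.603, -626.684, 231.349] pointing down, gripper open.
Joint ranges: [-2.86, 2.86], [-0.3, 2.09], [-1.38, 1.24], [0.06, 2.45], [-1.56, 4.7], [0.09, 2.05], [-2.69, 2.69]. Speed limits (rad/s): [2.57, 2.57, 3.14, 3.14, 3.14, 3.14, 3.14].

INTERFACE

Orientations are given as a unit quaternion [w, x, y, z].
In Python, from bench import * gives the robot as it stands.
- The arm moves only by the tool move_arm, never from a script. Its argument "moves" is a list of rows, each a list of 3 entries, a list of its own where there are three numbers: the turn, a rotation vector about the world's x, y, z in rad, then the shift along the world's x, y, z in m, then the finger opening in m, from 0 to 0.0854. A call has 1 to 8 rows; each row is the pose to reach, as a shift and turn from the pose commanded when the call began; what a row does not reach only later rows make up. A row lasts 1/10 s, in which the tool goes at most 50 mm and 8.59 degrees, less where a joint would pass 70% of its speed; a pose out of reach is approached as far as the arm can. A call with a gripper value outside its range is refused whole. The fingers move at their own pace and stop on an object; the grip force is fixed at half the most. Time passes only in rows, so rows that repeat a pose let the fingers close. It gives the time, the measured TCP pose, the force, the opening and the grip force at its end, in the units of the state.
- get_state(): the state, without advancing time (a new reading comes with each control period).
- snapshot(name): name is "scene" or "top" or "wrist"; returns a dict with "image" (420x560x3 uint8, blue, green, red), "fov_y" (degrees; the focal length in pixels is half the picture's height over the tangent of half this angle, whatever the lens; pixels are square), "cx", "cy" (the principal point, pixels), "eye" and "rotation" of the camera in the world. Camera axes: x right, y down, z forward; pixel columns grow to the right and rows downward; lengths in mm; the calibration is good to about 2 mm. A picture is of the moment at which its call begins. There is no depth.
- close_job(): hands the job in; it is judged then, once.
The state is a dict: "t": time; "joints": joint angles; "joint_velocities": joint speeds; "effort": joint torques, N m; "tool_pos": TCP position; "eef_rot": TCP orientation; "wrist_force": force on the tool from outside, world axes, zero at the start; "moment": the same for the moment, N m; "opening": opening from 0.0 (shut) to 1.0 (fully open); "grip_force": force on a finger pad.
Only numpy, scipy, OpenCV 4.12 (cv2) and the standard library are available. Lean on these libraries where they do the work, as an engineer would, in place of code of your own. Each camera call takes 0.05 s, during which the arm holds its last target. There are 200 camera calls.

## Working session

There is one attempt and no reset: what is moved stays moved. The work goes in short steps, Python scripts to look and compute and a tool call to move; the robot and the scene stay as the last step left them, time stands still between calls to the robot, and variables do not carry over. Pictures are saved under pics/ and viewed, at most 13 in all, crops included, and the job is handed in when it is done.

Besides the shell and the picture viewer there is one more tool, called after "Call:" in YAML: its name, and indented under it one key for each argument. move_arm: Moves the arm, as the interface text tells. Its arguments: {"type":"object","properties":{"moves":{"type":"array","items":{"type":"array"}}},"required":["moves"]}

```bash
mkdir -p pics; cat > h.py <<'E'
from bench import *
import numpy as np, cv2
def snap(n,f):
    s=snapshot(n); cv2.imwrite('pics/'+f,s['image']); return s
def ray(s,u,v):
    f=s['image'].shape[0]/2/np.tan(np.radians(s['fov_y'])/2)
    d=np.array(s['rotation'])@np.array([(u-s['cx'])/f,(v-s['cy'])/f,1.]); return np.array(s['eye']),d
def onz(s,u,v,z):
    e,d=ray(s,u,v); return e+d*(z-e[2])/d[2]
def proj(s,p):
    f=s['image'].shape[0]/2/np.tan(np.radians(s['fov_y'])/2)
    c=np.array(s['rotation']).T@(np.array(p,float)-np.array(s['eye'])); return c[:2]/c[2]*f+[s['cx'],s['cy']]
E
python3 - <<'E'
from h import *
import pickle
a=snap('scene','scene1.png');b=snap('top','top1.png')
pickle.dump((a,b),open('s1.pkl','wb'))
cv2.imwrite('pics/both1.png',np.vstack([a['image'],b['image']])[:, :])
print(a['eye'],a['fov_y'],b['eye'],b['fov_y'],b['rotation'],get_state())
try: print(grip_point_offset)
except Exception as e: print(e)
E
```

```text
[ -1.91433516 428.33948075 859.35799669] 47.72163664118032 [402.46513945 -15.64876637 948.61786539] 56.5340522545706 [-0.07296231  0.70812788 -0.70091725  0.04411816] {'t': 0.1, 'joints': array([ 1.31609842,  0.32173845, -0.07007152,  1.45158466,  0.02259397,
        1.37075724, -0.05693239]), 'joint_velocities': array([-0.00071745, -0.00077094, -0.00035641, -0.00523882,  0.00138142,
        0.00267396, -0.00044195]), 'effort': array([ 2.76359629e-05, -4.94877934e+01, -3.83912511e-01, -3.15210021e+01,
        1.31102037e-02,  7.43335899e-03,  3.94220012e-05]), 'tool_pos': array([ 172.44320259, -626.21015126,  230.32361904]), 'eef_rot': array([-8.35627401e-04,  9.90982865e-01,  1.33985958e-01, -1.58918904e-04]), 'wrist_force': array([0.26288619, 0.05303066, 0.19513422]), 'moment': array([0.01100638, 0.0163641 , 0.02787535]), 'grip_force': 0.0, 'opening': 1.002237724285719}
18.700000000000003
```

View pics/top1.png

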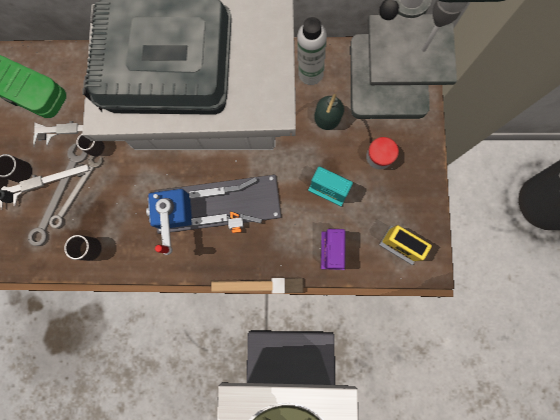

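View pics/scene1.png

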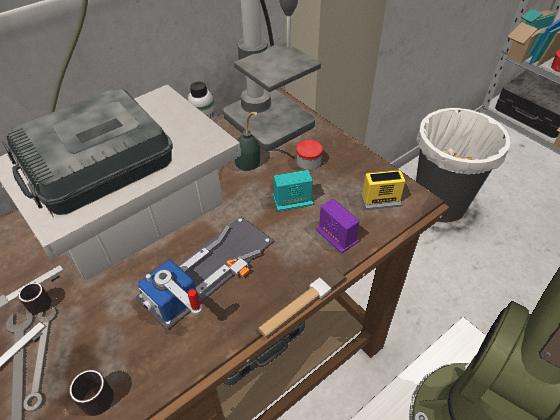

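```bash
sed -i "s/np.array(s\['rotation'\])/Rm(s)/g" h.py; cat >> h.py <<'E'
from scipy.spatial.transform import Rotation as Ro
def Rm(s):
    q=np.array(s['rotation']).ravel()
    return Ro.from_quat(q[[1,2,3,0]]).as_matrix() if q.size==4 else q.reshape(3,3)
E
python3 - <<'E'
from h import *
import pickle
a,b=pickle.load(open('s1.pkl','rb'))
im=b['image']
c1=cv2.resize(im[165:260,140:290],None,fx=5,fy=5,interpolation=cv2.INTER_CUBIC)[:, :750]
cv2.imwrite('pics/c1.png',c1)
c2=cv2.resize(im[215:270,375:440],None,fx=6,fy=6,interpolation=cv2.INTER_CUBIC)
c3=cv2.resize(a['image'][160:215,355:411],None,fx=6,fy=6,interpolation=cv2.INTER_CUBIC)
cv2.imwrite('pics/c2.png',np.hstack([c2,c3]))
for n,u,v,z in [('yel',409,241,80),('red knob',159,248,143),('pur',333,248,80),('turq',330,185,80),('tin',383,152,50),('brush',250,287,14),('hub',163,206,85),('catch',235,222,20),('edge',300,293,0),('edgeR',452,290,0),('bottle',329,112,60)]:
    print(n,onz(b,u,v,z).round())
E
```

```text
yel [ 480. -266.   80.]
red knob [454. 268. 143.]
pur [ 462. -100.   80.]
turq [605. -94.  80.]
tin [ 693. -222.   50.]
brush [373.  90.  14.]
hub [553. 285.  85.]
catch [527. 129.  20.]
edge [361. -28.   0.]
edgeR [ 373. -384.    0.]
bottle [789. -95.  60.]
```

View pics/c1.png

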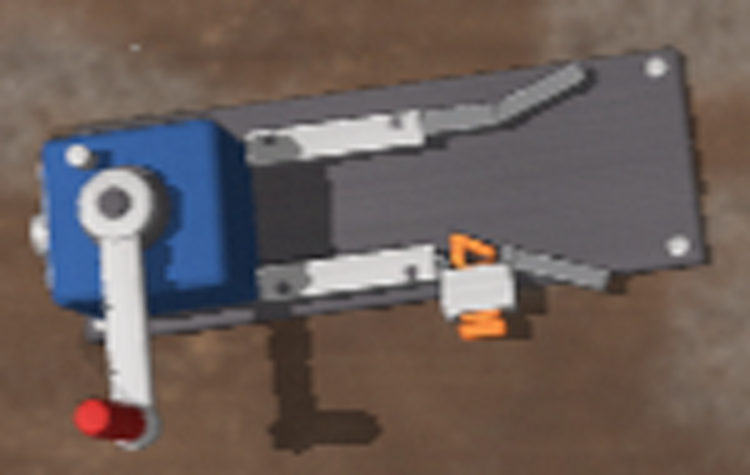

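View pics/c2.png

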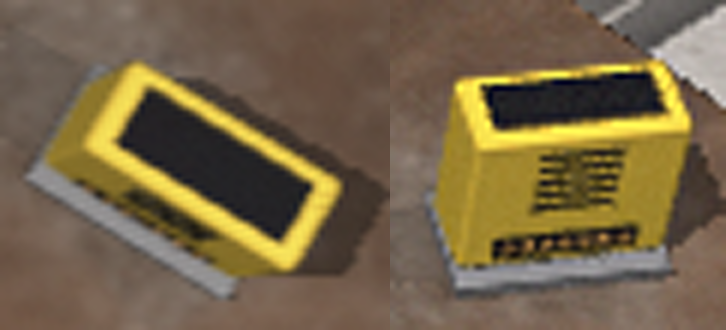

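The top crop shows the feeder (lips' ends at crop (425,143)/(433,245), lever at rest, catch at (475,290)); the second shows the yellow cartridge upright. Candidates: yellow (409,241), purple (333,248), turquoise (330,185). Choice: yellow.

```bash
python3 - <<'E'
from h import *
import pickle
a,b=pickle.load(open('s1.pkl','rb'))
C=[onz(b,375+u/6,215+v/6,80)[:2] for u,v in [(137,62),(88,148),(290,272),(342,184)]]
C=np.array(C);print('cart',C.mean(0),'long',C[3]-C[0],C[2]-C[1],'short',C[1]-C[0])
d=(C[3]-C[0]+C[2]-C[1]);print('ang long',np.degrees(np.arctan2(d[1],d[0])))
# foot front edge z=8
print(onz(b,375+27/6,215+175/6,8),onz(b,375+235/6,215+297/6,8))
# scene view check: mask yellow/black top corners
D=np.array([onz(a,355+u/6,160+v/6,80)[:2] for u,v in [(457,82),(470,152),(690,125),(660,62)] for u in [u-390+54] ]) if 0 else np.array([onz(a,355+(u-390)/6,160+v/6,80)[:2] for u,v in [(457,82),(470,152),(690,125),(660,62)]])
print('scene',D,D.mean(0))
g=lambda u,v,z: onz(b,140+u/5,165+v/5,z)[:2]
P={'lipR':(425,143,24),'lipL':(433,245,24),'endR':(680,50,8),'endL':(706,262,8),'hub':(115,203,90),'knob':(93,416,143),'head1':(215,122,74),'head2':(225,300,74),'head3':(45,140,74),'head4':(60,308,74),'lipRin':(250,162,24),'lipLin':(258,268,24),'ho1':(440,292,23),'ho2':(516,292,23)}
W={k:g(*p) for k,p in P.items()}
for k in W: print(k,W[k].round(1))
src=np.array([[25,-86],[-25,-86],[0,-215],[0,45]]);dst=np.array([W['lipR'],W['lipL'],(W['endR']+W['endL'])/2,W['hub']])
sc=src-src.mean(0);dc=dst-dst.mean(0)
th=np.arctan2((sc[:,0]*dc[:,1]-sc[:,1]*dc[:,0]).sum(),(sc*dc).sum());R=np.array([[np.cos(th),-np.sin(th)],[np.sin(th),np.cos(th)]])
t=dst.mean(0)-R@src.mean(0);print('feeder',np.degrees(th),t,'res',(dst-(src@R.T+t)).round(1))
for k in W: print(k,(R.T@(W[k]-t)).round(1))
for n,p in dict(home=(0,-45),pre=(0,-195),mouth=(0,-122)).items(): print(n,R@p+t)
E
```

```text
cart [ 476.00837452 -269.28880044] long [-44.20004927 -72.30380701] [-44.32928754 -71.05031394] short [-31.96727361  18.94046699]
ang long -121.6976932506748
[ 477.78103803 -216.91375687    8.        ] [ 430.75602898 -296.4366363     8.        ]
scene [[ 511.1555274  -239.66350526]
 [ 480.57423265 -215.23549767]
 [ 436.59680299 -291.80865396]
 [ 467.94028417 -309.99229786]] [ 474.0667118  -264.17498869]
lipR [595.6 155.3]
lipL [545.4 149.6]
endR [646.7  32.6]
endL [540.5  18.4]
hub [553.3 283.2]
knob [453.8 268.4]
head1 [594.5 244.3]
head2 [511.6 235.2]
head3 [585.6 323.6]
head4 [507.2 311.2]
lipRin [585.7 240.8]
lipLin [533.5 234.2]
ho1 [522.7 145.6]
ho2 [523.  108.9]
feeder 8.780312877698737 [558.90557914 237.90599684] res [[-1.2 -1.4]
 [-2.   0.5]
 [ 1.8  0.1]
 [ 1.3  0.9]]
lipR [ 23.6 -87.2]
lipL [-26.9 -85.2]
endR [  55.4 -216.3]
endL [ -51.8 -214.2]
hub [ 1.4 45.7]
knob [-99.2  46.2]
head1 [36.2  0.9]
head2 [-47.2   4.5]
head3 [39.5 80.6]
head4 [-39.9  80.3]
lipRin [26.9 -1.2]
lipLin [-25.7   0.3]
ho1 [-49.9 -85.7]
ho2 [ -55.2 -122. ]
home [565.77466115 193.4333568 ]
pre [588.67160119  45.19122333]
mouth [577.52842371 117.33572829]
```

Call:
move_arm:
  moves:
    - [[0, 0, 0.756], [0.3036, 0.3582, -0.02], 0.0854]
    - [[0, 0, 0.756], [0.3036, 0.3582, -0.02], 0.0854]
    - [[0, 0, 0.756], [0.3036, 0.3582, -0.02], 0.0854]
    - [[0, 0, 0.756], [0.3036, 0.3582, -0.02], 0.0854]
    - [[0, 0, 0.756], [0.3036, 0.3582, -0.02], 0.0854]
    - [[0, 0, 0.756], [0.3036, 0.3582, -0.02], 0.0854]
    - [[0, 0, 0.756], [0.3036, 0.3582, -0.02], 0.0854]
    - [[0, 0, 0.756], [0.3036, 0.3582, -0.02], 0.0854]

```text
t: 0.9
tool_pos: [431.7, -320.0, 214.0]
eef_rot: [0.0, 0.872, 0.49, -0.0]
wrist_force: [1.6, -0.1, -0.4]
opening: 0.999
grip_force: 0.0
```

Call:
move_arm:
  moves:
    - [[0, 0, 0], [0.0323, 0.038, -0.01], 0.0854]
    - [[0, 0, 0], [0.0443, 0.052, -0.04], 0.0854]
    - [[0, 0, 0], [0.0443, 0.052, -0.04], 0.0854]

```text
t: 1.2
tool_pos: [475.4, -264.4, 170.5]
eef_rot: [-0.003, 0.87, 0.494, -0.001]
wrist_force: [-0.4, -0.2, -1.1]
opening: 0.999
grip_force: 0.0
```

```bash
python3 - <<'E'
from h import *
import pickle
w=snap('wrist','w1.png');pickle.dump(w,open('w1.pkl','wb'))
print(w['eye'],w['rotation'],w['fov_y'],get_state()['tool_pos'])
hsv=cv2.cvtColor(w['image'],cv2.COLOR_BGR2HSV)
m=cv2.inRange(hsv,(22,110,60),(34,255,255))
cs,_=cv2.findContours(m,0,2);c=max(cs,key=cv2.contourArea);print(cv2.minAreaRect(c))
for p in cv2.boxPoints(cv2.minAreaRect(c)): print(p,onz(w,*p,80).round(1))
E
```

```text
[ 517.39837246 -196.09712853  313.43825036] [ 0.15124647  0.95215149 -0.26171921 -0.04511203] 59.1059716723573 [ 474.61609538 -267.58540411  172.20282216]
((294.0, 205.5), (137.0, 62.0), 90.0)
[263. 137.] [ 487.7 -214.4   80. ]
[325. 137.] [ 521.  -234.2   80. ]
[325. 274.] [ 474.6 -318.1   80. ]
[263. 274.] [ 437.  -295.8   80. ]
```

View pics/w1.png

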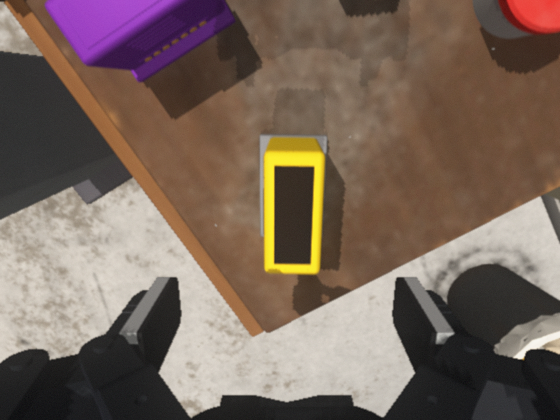

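The wrist picture shows the cartridge aligned with the fingers; top face corners about (266,152),(323,152),(320,272),(266,272).

```bash
python3 - <<'E'
from h import *
import pickle
w=pickle.load(open('w1.pkl','rb'))
P=np.array([onz(w,u,v,80)[:2] for u,v in [(265.5,151),(324,151),(321,272.5),(265.5,272.5)]])
print(P.round(1),P.mean(0)); d=P[0]-P[3]+P[1]-P[2];print(np.degrees(np.arctan2(d[1],d[0])),np.linalg.norm(d)/2,np.linalg.norm(P[0]-P[1]))
s=get_state();print(s['tool_pos'],Ro.from_quat(np.array(s['eef_rot'])[[1,2,3,0]]).as_matrix().round(3))
E
```

```text
[[ 484.4 -222.7]
 [ 516.2 -241.6]
 [ 472.7 -315.6]
 [ 439.1 -295.7]] [ 478.10070036 -268.89609352]
58.90005067046562 85.87393379713903 36.9806066133119
[ 474.61609538 -267.58540411  172.20282216] [[ 0.516  0.857 -0.004]
 [ 0.857 -0.516  0.003]
 [ 0.    -0.005 -1.   ]]
```

Call:
move_arm:
  moves:
    - [[0, 0, 0], [0.003, -0.001, -0.045], 0.0854]
    - [[0, 0, 0], [0.003, -0.001, -0.09], 0.0854]
    - [[0, 0, 0], [0.003, -0.001, -0.13], 0.0854]
    - [[0, 0, 0], [0.003, -0.001, -0.143], 0.0854]
    - [[0, 0, 0], [0.003, -0.001, -0.143], 0.0]

```text
t: 1.75
tool_pos: [476.6, -271.7, 30.2]
eef_rot: [-0.001, 0.872, 0.489, -0.001]
wrist_force: [-0.2, 0.4, -0.1]
opening: 0.859
grip_force: 0.0
```

Call:
move_arm:
  moves:
    - [[0, 0, 0], [0, 0, 0], 0.0]
    - [[0, 0, 0], [0, 0, 0], 0.0]
    - [[0, 0, 0], [0, 0, 0], 0.0]
    - [[0, 0, 0], [0, 0, 0], 0.0]
    - [[0, 0, 0], [0, 0, 0], 0.0]

```text
t: 2.25
tool_pos: [479.5, -271.8, 33.9]
eef_rot: [0.002, 0.872, 0.49, 0.0]
wrist_force: [-1.6, 0.9, 7.0]
opening: 0.46
grip_force: 62.6
```

Call:
move_arm:
  moves:
    - [[0, 0, 0], [0, 0, 0.03], 0.0]
    - [[0, 0, 0], [0, 0, 0.075], 0.0]
    - [[0, 0, 0], [0, 0, 0.12], 0.0]
    - [[0, 0, 0.1], [0.0165, 0.047, 0.13], 0.0]
    - [[0, 0, 0.24], [0.033, 0.094, 0.13], 0.0]
    - [[0, 0, 0.38], [0.0495, 0.141, 0.13], 0.0]
    - [[0, 0, 0.52], [0.066, 0.188, 0.13], 0.0]
    - [[0, 0, 0.63], [0.0825, 0.235, 0.13], 0.0]

```text
t: 3.05
tool_pos: [561.3, -34.2, 162.3]
eef_rot: [0.001, 0.675, 0.738, 0.0]
wrist_force: [0.9, -0.7, -3.2]
opening: 0.458
grip_force: 61.9
```

Call:
move_arm:
  moves:
    - [[0, 0, 0.05], [0.0157, 0.045, 0], 0.0]
    - [[0, 0, 0.05], [0.0275, 0.081, 0], 0.0]
    - [[0, 0, 0.05], [0.0275, 0.081, 0], 0.0]
    - [[0, 0, 0.05], [0.0275, 0.081, 0], 0.0]

```text
t: 3.45
tool_pos: [588.3, 46.4, 161.7]
eef_rot: [0.0, 0.657, 0.754, 0.0]
wrist_force: [-0.4, -0.7, -3.8]
opening: 0.46
grip_force: 62.0
```

```bash
python3 - <<'E'
from h import *
import pickle
w=snap('wrist','w2.png');pickle.dump(w,open('w2.pkl','wb'))
s=get_state();print(s['tool_pos'],s['eef_rot'],s['opening'],s['wrist_force'])
E
```

```text
[588.21614873  44.40924069 161.49572282] [ 5.02648399e-04  6.58168800e-01  7.52870111e-01 -4.16986361e-04] 0.45818638730459665 [-0.34084587 -1.18276618 -3.48242584]
```

View pics/w2.png

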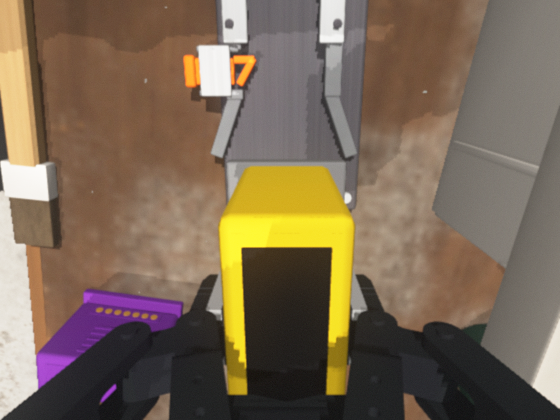

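The wrist picture shows the held cartridge behind the channel: lips with inner edges near u=246 and u=320 (ends v≈43), guides flaring below, catch at (230,70).

```bash
python3 - <<'E'
from h import *
import pickle
w=pickle.load(open('w2.pkl','rb'))
g=cv2.cvtColor(w['image'],cv2.COLOR_BGR2GRAY).astype(float)
L=[];Rr=[]
for v in range(1,39,3):
    d=np.diff(cv2.GaussianBlur(g,(5,1),0)[v])
    L.append((232+d[232:262].argmin()+.5,v)); Rr.append((305+d[305:332].argmax()+.5,v))
print(L[:3],L[-2:],Rr[:3],Rr[-2:])
def fit(S):
    P=np.array([onz(w,u,v,24)[:2] for u,v in S]);k=np.polyfit(P[:,1],P[:,0],1);return k
a,b=fit(L),fit(Rr);print(a,b,'ang',np.degrees(-np.arctan([a[0],b[0]])))
e=[30+np.diff(g[30:55,c0:c1].mean(1)).argmin()+.5 for c0,c1 in[(224,243),(324,341)]];print('ends',e)
E=[onz(w,234,e[0],24),onz(w,332,e[1],24)];print(E)
for y in (150,200): print(y,np.polyval(a,y),np.polyval(b,y))
# long edges: floor plate right edge, guides straight inner (z=20)
G=[onz(w,u,v,20)[:2] for u,v in [(242,100),(326.5,50),(326.5,95)]];print(G)
# cartridge top far edge & near corners (z approx)
s=get_state();zt=s['tool_pos'][2]-34+80
for u,v in [(222,222),(351,222),(348,393),(228,393)]: print(onz(w,u,v,zt).round(1))
E
```

```text
[(np.float64(245.5), 1), (np.float64(245.5), 4), (np.float64(245.5), 7)] [(np.float64(246.5), 34), (np.float64(246.5), 37)] [(np.float64(320.5), 1), (np.float64(320.5), 4), (np.float64(320.5), 7)] [(np.float64(319.5), 34), (np.float64(319.5), 37)]
[-1.41022392e-01  5.67585414e+02] [-1.36834905e-01  6.17601810e+02] ang [8.02705497 7.79167313]
ends [np.float64(42.5), np.float64(42.5)]
[array([537.57437913, 148.25468455,  24.        ]), array([605.09694848, 157.62663764,  24.        ])]
150 546.4320549735053 597.0765741736487
200 539.3809353881857 590.2348289156303
[array([546.51124262, 110.49292583]), array([602.48540196, 152.72163593]), array([607.72281377, 122.56168185])]
[564.7  87.4 207.5]
[600.4  92.3 207.5]
[610.9  32.9 207.5]
[571.7  27.4 207.5]
```

Call:
move_arm:
  moves:
    - [[0, 0, 0.004], [-0.002, 0, -0.045], 0.0]
    - [[0, 0, 0.004], [-0.002, 0, -0.085], 0.0]
    - [[0, 0, 0.004], [-0.002, 0, -0.11], 0.0]
    - [[0, 0, 0.004], [-0.002, 0, -0.117], 0.0]
    - [[0, 0, 0.004], [-0.002, 0, -0.119], 0.0]
    - [[0, 0, 0.004], [-0.002, 0, -0.119], 0.0]

```text
t: 4.1
tool_pos: [587.1, 43.7, 43.1]
eef_rot: [0.001, 0.657, 0.753, 0.0]
wrist_force: [0.3, -0.3, -2.6]
opening: 0.46
grip_force: 62.2
```

Call:
move_arm:
  moves:
    - [[0, 0, 0], [0, 0, -0.0015], 0.0]
    - [[0, 0, 0], [0, 0, -0.0015], 0.0]
    - [[0, 0, 0], [0, 0, -0.0015], 0.0]

```text
t: 4.4
tool_pos: [587.5, 44.5, 42.0]
eef_rot: [0.001, 0.657, 0.754, 0.001]
wrist_force: [0.8, -2.7, 0.9]
opening: 0.463
grip_force: 62.2
```

```bash
python3 - <<'E'
from h import *
import pickle
w=snap('wrist','w3.png');pickle.dump(w,open('w3.pkl','wb'))
s=get_state();print(s['tool_pos'],s['eef_rot'],s['wrist_force'])
top=np.array([571.3,152.9]);print('axis x at y:',571.3-(s['tool_pos'][1]-152.9)*.139)
E
```

```text
[587.50717526  44.51101439  41.95472823] [1.25372369e-03 6.56873503e-01 7.53999560e-01 5.40863722e-04] [ 1.61139395 -1.43264487  1.97257486]
axis x at y: 586.3660690001727
```

View pics/w3.png

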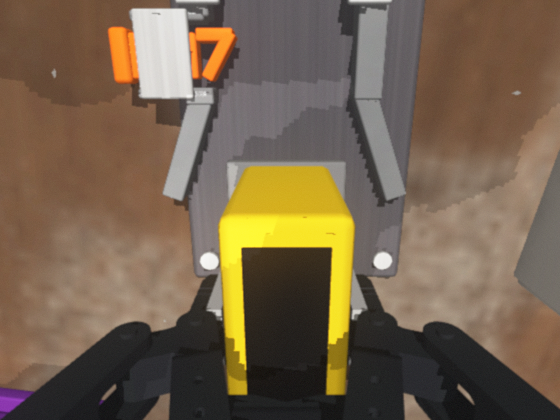

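The foot's front edge runs from (228,162) to (345,162) and the guides' inner faces at (213,100) and (357,98): nearly centred.

```bash
python3 - <<'E'
from h import *
import pickle
w=pickle.load(open('w3.pkl','rb'))
A=onz(w,227.5,163,16)[:2];B=onz(w,345.5,163,16)[:2];print('foot',A,B,np.linalg.norm(A-B),np.degrees(np.arctan2(*(B-A)[::-1])))
L=onz(w,213.5,98,20)[:2];R=onz(w,357,98,20)[:2];R2=onz(w,359,12,20)[:2]
print('guides',L,R,R2,np.linalg.norm(L-R),np.degrees(np.arctan2(*(R-L)[::-1])))
n=np.array([np.cos(np.radians(7.9)),np.sin(np.radians(7.9))])
print('lateral foot',(A+B)/2@n,'guides',(L+R)/2@n,R@n-30,R2@n-30,'tcp',get_state()['tool_pos'][:2]@n,'lip est',np.array([571.3,152.9])@n)
E
```

```text
foot [554.57833054  86.17093395] [608.53340218  93.66464158] 54.47297871806517 7.907108188177351
guides [546.69079167 114.30049718] [607.35154186 122.74587031] [601.63752248 155.22038172] 61.24582386437698 7.925944120489807
lateral foot 588.3952985527212 guides 587.8352913531087 588.4582001458793 587.2618543567737 tcp 588.0492129767491 lip est 586.8933274371255
```

Call:
move_arm:
  moves:
    - [[0, 0, 0], [-0.0028, 0.0149, 0], 0.0]
    - [[0, 0, 0], [-0.0048, 0.0297, 0], 0.0]
    - [[0, 0, 0], [-0.0062, 0.0396, 0], 0.0]
    - [[0, 0, 0], [-0.0076, 0.0495, 0], 0.0]
    - [[0, 0, 0], [-0.009, 0.0594, 0], 0.0]
    - [[0, 0, 0], [-0.009, 0.0594, 0], 0.0]

```text
t: 5.05
tool_pos: [579.4, 106.0, 42.0]
eef_rot: [0.002, 0.656, 0.755, 0.002]
wrist_force: [4.9, -0.9, 3.2]
opening: 0.46
grip_force: 62.6
```

Call:
move_arm:
  moves:
    - [[0, 0, 0], [-0.0014, 0.0099, 0], 0.0]
    - [[0, 0, 0], [-0.0028, 0.0198, 0], 0.0]
    - [[0, 0, 0], [-0.0048, 0.0347, 0], 0.0]
    - [[0, 0, 0], [-0.0069, 0.0495, 0], 0.0]
    - [[0, 0, 0], [-0.0089, 0.0644, 0], 0.0]
    - [[0, 0, 0], [-0.0103, 0.0743, 0], 0.0]
    - [[0, 0, 0], [-0.0103, 0.0743, 0], 0.0]

```text
t: 5.75
tool_pos: [568.4, 181.4, 42.0]
eef_rot: [0.001, 0.656, 0.755, 0.002]
wrist_force: [4.4, 1.2, 3.6]
opening: 0.46
grip_force: 62.9
```

Call:
move_arm:
  moves:
    - [[0, 0, 0], [-0.0007, 0.005, 0], 0.0]
    - [[0, 0, 0], [-0.0012, 0.009, 0], 0.0]
    - [[0, 0, 0], [-0.0015, 0.011, 0], 0.0]
    - [[0, 0, 0], [-0.0017, 0.0125, 0], 0.0]
    - [[0, 0, 0], [-0.0017, 0.0125, 0], 0.0]

```text
t: 6.25
tool_pos: [567.5, 189.1, 42.0]
eef_rot: [0.002, 0.657, 0.754, 0.0]
wrist_force: [3.7, -4.1, 6.9]
opening: 0.458
grip_force: 63.3
```

Call:
move_arm:
  moves:
    - [[0, 0, 0], [-0.0003, 0.002, 0], 0.0]
    - [[0, 0, 0], [-0.0006, 0.004, 0], 0.0]
    - [[0, 0, 0], [-0.0006, 0.004, 0], 0.0]
    - [[0, 0, 0], [-0.0006, 0.004, 0], 0.0]

```text
t: 6.65
tool_pos: [565.9, 193.2, 42.0]
eef_rot: [0.002, 0.658, 0.753, -0.001]
wrist_force: [1.0, -6.2, 8.8]
opening: 0.461
grip_force: 63.5
```

Call:
move_arm:
  moves:
    - [[0, 0, 0], [-0.0003, 0.002, 0], 0.0]
    - [[0, 0, 0], [-0.0005, 0.0035, 0], 0.0]
    - [[0, 0, 0], [-0.0005, 0.0035, 0], 0.0]

```text
t: 6.95
tool_pos: [565.8, 193.9, 42.1]
eef_rot: [0.003, 0.658, 0.753, -0.002]
wrist_force: [1.0, -11.4, 13.1]
opening: 0.466
grip_force: 63.9
```

```bash
python3 - <<'E'
from h import *
w=snap('wrist','w4.png');t=snap('top','t4.png');c=snap('scene','s4.png')
s=get_state();print(s['tool_pos'],s['wrist_force'])
f=lambda i,r: cv2.resize(i['image'][r[0]:r[1],r[2]:r[3]],(400,300),interpolation=cv2.INTER_CUBIC)
cv2.imwrite('pics/m4.png',np.vstack([np.hstack([f(w,(0,420,0,560)),f(c,(210,300,130,250))]),np.hstack([f(t,(165,255,160,280)),f(c,(0,420,0,560))])]))
E
```

```text
[565.8084431  193.94486225  42.17703765] [  1.67396258 -11.69843936  12.58880773]
```

View pics/m4.png

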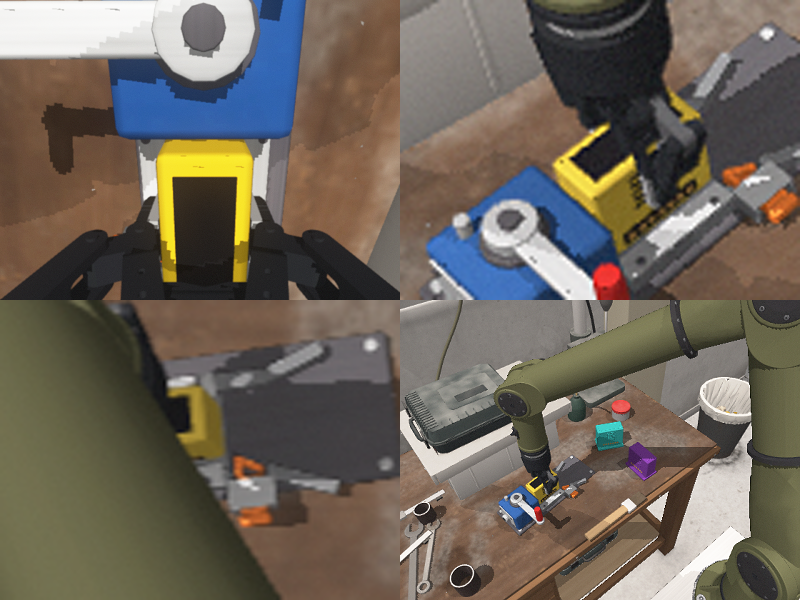

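Cartridge is home against the stop and the orange nose sits back behind the foot. Release and rise.

Call:
move_arm:
  moves:
    - [[0, 0, 0], [0.0004, -0.003, 0], 0.0854]
    - [[0, 0, 0], [0.0004, -0.003, 0], 0.0854]
    - [[0, 0, 0], [0.0004, -0.003, 0], 0.0854]
    - [[0, 0, 0], [0.0004, -0.003, 0], 0.0854]
    - [[0, 0, 0], [0.0004, -0.003, 0.02], 0.0854]
    - [[0, 0, 0], [0.0004, -0.003, 0.065], 0.0854]
    - [[0, 0, 0], [0.0004, -0.003, 0.11], 0.0854]
    - [[0, 0, 0], [0.0004, -0.003, 0.145], 0.0854]

```text
t: 7.9
tool_pos: [564.5, 197.0, 188.2]
eef_rot: [0.0, 0.656, 0.755, 0.001]
wrist_force: [1.3, -0.2, 0.3]
opening: 1.004
grip_force: 0.0
```

```bash
python3 - <<'E'
from h import *
c=snap('scene','s5.png');w=snap('wrist','w5.png')
s=get_state();print(s['tool_pos'],s['eef_rot'],s['opening'],s['wrist_force'])
f=lambda i,r: cv2.resize(i['image'][r[0]:r[1],r[2]:r[3]],(400,300),interpolation=cv2.INTER_CUBIC)
cv2.imwrite('pics/m5.png',np.hstack([f(w,(0,420,0,560)),f(c,(210,300,150,270))]))
E
```

```text
[566.99973999 198.27914598 191.43212815] [0.00236948 0.65626693 0.75451441 0.00401247] 1.0001729022278512 [ 0.64561691  0.60716543 -0.21651975]
```

View pics/m5.png

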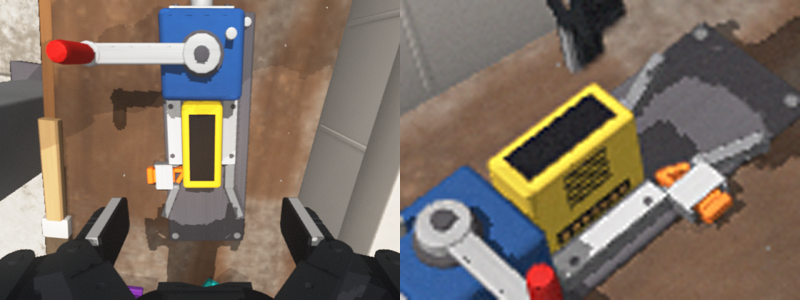

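Call:
move_arm:
  moves:
    - [[0, 0, 0], [-0.036, 0.011, 0], 0.0]
    - [[0, 0, 0], [-0.072, 0.022, 0], 0.0]
    - [[0, 0, 0], [-0.106, 0.033, 0], 0.0]
    - [[0, 0, 0], [-0.106, 0.033, 0], 0.0]
    - [[0, 0, 0], [-0.106, 0.033, -0.03], 0.0]
    - [[0, 0, 0], [-0.106, 0.033, -0.06], 0.0]
    - [[0, 0, 0], [-0.106, 0.033, -0.077], 0.0]
    - [[0, 0, 0], [-0.106, 0.033, -0.077], 0.0]

```text
t: 8.8
tool_pos: [456.3, 227.9, 105.6]
eef_rot: [-0.002, 0.656, 0.754, -0.003]
wrist_force: [-0.3, -0.4, -0.1]
opening: -0.001
grip_force: 0.0
```

```bash
cat > arc.py <<'E'
import numpy as np
from h import get_state
s=get_state();p=np.array(s['tool_pos']);print(p,s['wrist_force'],s['opening'])
piv=np.array([553.3,282.7]);ex=np.array([.9905,.1375]);ey=np.array([-.1375,.9905])
r=p[:2]-piv;print('feeder rel pivot',r@ex,r@ey)
c0=-100*ex-19.5*ey
print('contact shift',piv+c0-p[:2])
for th in [0,.14,.28,.42,.56,.7,.84,.98,1.12,1.2,1.26]:
    c,sn=np.cos(-th),np.sin(-th)
    print(th,(np.array([[c,-sn],[sn,c]])@c0-c0).round(1))
E
python3 arc.py
```

```text
[456.30264997 227.86944897 105.63176497] [-0.33520299 -0.40091825 -0.13083475] -0.0006999266654353304
feeder rel pivot -103.61507597153381 -40.97252516230066
contact shift [ 0.62860003 21.76580103]
0 [0. 0.]
0.14 [-3.7 13.8]
0.28 [-5.4 27.9]
0.42 [-5.1 42.2]
0.56 [-2.8 56.2]
0.7 [ 1.4 69.9]
0.84 [ 7.4 82.8]
0.98 [15.2 94.7]
1.12 [ 24.6 105.4]
1.2 [ 30.6 110.9]
1.26 [ 35.4 114.7]
```

Call:
move_arm:
  moves:
    - [[0, 0, 0], [0.001, 0.012, 0.005], 0.0]
    - [[0, 0, 0], [0.001, 0.022, 0.005], 0.0]
    - [[0, 0, -0.07], [-0.0015, 0.029, 0.005], 0.0]
    - [[0, 0, -0.14], [-0.003, 0.036, 0.005], 0.0]
    - [[0, 0, -0.28], [-0.0045, 0.05, 0.005], 0.0]
    - [[0, 0, -0.42], [-0.004, 0.064, 0.005], 0.0]
    - [[0, 0, -0.56], [-0.0015, 0.078, 0.005], 0.0]
    - [[0, 0, -0.56], [-0.0015, 0.078, 0.005], 0.0]

```text
t: 9.6
tool_pos: [457.7, 308.9, 115.2]
eef_rot: [0.0, 0.839, 0.544, 0.001]
wrist_force: [-1.3, -3.3, 1.5]
opening: -0.0
grip_force: 1.3
```

```bash
python3 - <<'E'
from h import *
c=snap('scene','s6.png');w=snap('wrist','w6.png')
s=get_state();print(s['tool_pos'],s['eef_rot'],s['wrist_force'])
f=lambda i,r: cv2.resize(i['image'][r[0]:r[1],r[2]:r[3]],(400,300),interpolation=cv2.INTER_CUBIC)
cv2.imwrite('pics/m6.png',np.hstack([f(w,(0,420,0,560)),f(c,(180,360,60,300))]))
E
```

```text
[457.06232051 307.47041704 114.672784  ] [1.58627391e-04 8.38358647e-01 5.45118991e-01 1.97522301e-04] [-1.23577181 -2.27057613  1.24227215]
```

View pics/m6.png

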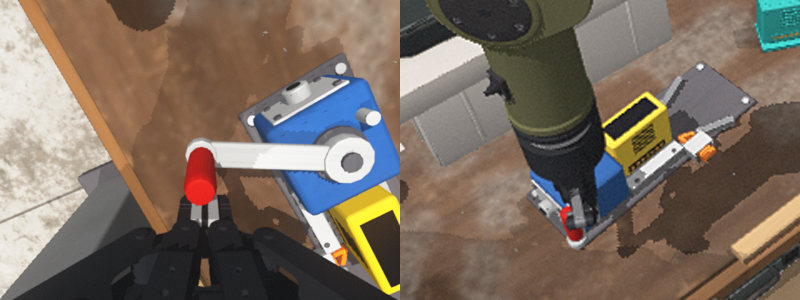

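Call:
move_arm:
  moves:
    - [[0, 0, -0.14], [0.004, 0.0137, 0], 0.0]
    - [[0, 0, -0.28], [0.01, 0.0266, 0], 0.0]
    - [[0, 0, -0.42], [0.0175, 0.0385, 0], 0.0]
    - [[0, 0, -0.56], [0.0265, 0.0492, 0], 0.0]
    - [[0, 0, -0.64], [0.0325, 0.0547, 0], 0.0]
    - [[0, 0, -0.64], [0.0325, 0.0547, 0], 0.0]

```text
t: 10.3
tool_pos: [488.5, 359.7, 113.5]
eef_rot: [0.002, 0.968, 0.252, -0.002]
wrist_force: [-2.6, -5.7, 1.1]
opening: 0.001
grip_force: 2.8
```

```bash
python3 arc.py | head -4
```

```text
[488.47360224 359.72931988 113.45289921] [-2.61415813 -5.70511394  1.13907444] 0.0008758892901145919
feeder rel pivot -53.6190155009708 85.21117103122153
contact shift [ -31.54235224 -110.09406988]
0 [0. 0.]
```

Call:
move_arm:
  moves:
    - [[0, 0, 0], [0.0026, 0.0015, 0], 0.0]
    - [[0, 0, 0], [0.0044, 0.0025, 0], 0.0]
    - [[0, 0, 0], [0.0044, 0.0025, 0], 0.0]

```text
t: 10.6
tool_pos: [489.2, 360.1, 113.3]
eef_rot: [0.003, 0.967, 0.253, -0.006]
wrist_force: [-12.7, -12.1, 9.6]
opening: -0.001
grip_force: 8.7
```

Call:
move_arm:
  moves:
    - [[0, 0, 0], [-0.003, -0.0017, 0.01], 0.0]
    - [[0, 0, 0], [-0.003, -0.0017, 0.05], 0.0]
    - [[0, 0, 0], [-0.003, -0.0017, 0.1], 0.0]
    - [[0, 0, 0], [-0.003, -0.0017, 0.14], 0.0]
    - [[0, 0, 0], [-0.003, -0.0017, 0.14], 0.0]
    - [[0, 0, 0], [-0.003, -0.0017, 0.14], 0.0]
    - [[0, 0, 0], [-0.003, -0.0017, 0.14], 0.0]
    - [[0, 0, 0], [-0.003, -0.0017, 0.14], 0.0]

```text
t: 11.4
tool_pos: [490.4, 361.7, 252.1]
eef_rot: [0.0, 0.968, 0.252, -0.001]
wrist_force: [1.0, -0.3, -0.2]
opening: -0.002
grip_force: 0.0
```

```bash
python3 - <<'E'
from h import *
c=snap('scene','s7.png');w=snap('top','t7.png')
s=get_state();print(s['tool_pos'],s['wrist_force'])
f=lambda i,r: cv2.resize(i['image'][r[0]:r[1],r[2]:r[3]],(400,300),interpolation=cv2.INTER_CUBIC)
cv2.imwrite('pics/m7.png',np.vstack([np.hstack([f(w,(0,420,0,560)),f(c,(180,360,60,300))]),np.hstack([f(w,(165,255,140,260)),f(c,(0,420,0,560))])]))
E
```

```text
[490.53684151 361.9234714  252.42149389] [ 0.14535461 -0.09819579 -0.51378147]
```

View pics/m7.png

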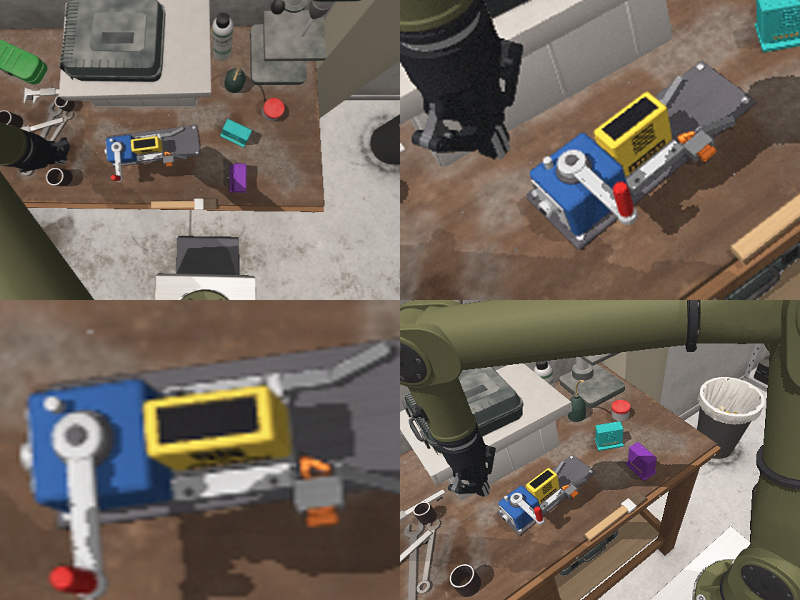

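The lever is back at rest, the cartridge is latched with the catch shut behind it, and the tin and brush are where they were. I'm handing the job in.

```bash
python3 -c "
from bench import *
print(close_job())"
```

```text
the job is handed in; nothing more can be done
None
```

The job is handed in: the yellow cartridge is latched home in the feeder with the catch shut, the feed lever went to its stop (judged by force and position) and sprang back to rest, and the tin and brush were not touched.

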